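# Stop the coasting reagent carousel at its loading slot and load a bottle

## Task

The reagent carousel is still coasting round: slow it by a touch of the hand and bring it to rest with its one empty cup squarely in the loading slot of the clear cover. Then draw the tall-capped bottle out of the middle of the packed crate, leaving its neighbours standing in the crate, and lower it (do not drop it) through the slot into the empty cup. Leave it standing upright on the cup's floor, with the carousel at rest and that cup still in the slot.

Things in the scene. Friction and masses are not known exactly. Their poses are not given: they have to be found in the camera images.
- unit: Reagent carousel unit, white, fixed: 260 x 260 mm, 130 mm high, plus a 70 mm deep, 155 mm high electronics housing behind (+x). Origin: on the carousel's axis at bench level; +x points from the loading bay (front) to the rear, z up. A fixed clear cover (5 mm, its top 135 mm above the bench) lies over the carousel; its only openings are the loading slot and the room for the knob in it.
- slot (a point): Fixed point on the unit's -x side, 80 mm from the axis, 29 mm up: where cup lies when the empty cup is exactly in the loading slot. The slot is a U-shaped cut in the cover, 66 mm wide, along the unit's x from the open front edge to 36 mm behind the axis. The front wall below it is a sill only 56 mm high: fingers fore and aft (unit's x) of a bottle pass down the slot.
- carousel (a joint): Carousel angle, rad, counter-clockwise from above positive, counting on over turns; at 0 (mod 2 pi) the empty cup is exactly in the slot. Within 0.5 s of the start its drive has run it up to 2.2 to 3.2 rad/s (positive) and lets go; then it coasts freely for 35 s or more, losing about 0.06 rad/s each second. Inertia 0.0085 kg m2. A fingertip at a few N on the knob stops it in about 0.1 s; left at rest, it stays.
- knob (a point): Centre of the flat top of the carousel's black hand knob, on its axis: 60 mm diameter, 14 mm high, ribbed side, top 152 mm above the bench and 17 mm above the cover. Rigid with the carousel; it turns, but cannot be pressed down. Here the carousel is braked or turned by hand: on top with a fingertip, or pinched.
- cup (a point): Centre of the inner floor of the carousel's one empty cup, 29 mm above the bench, 80 mm from the axis; turns with the carousel. Grey cup, 54 mm wide inside, 33 mm deep, mouth flared. The other five cups, at 60 degree steps on the same circle, hold bottles like the one to load; those are fast in the carousel.
- crate: Grey plastic crate, 151 x 151 mm outside (157 over its rim band), 58 mm high, walls and floor 5 mm, fixed. Origin: centre of its underside; x and y along its sides. Nine bottles stand in it 3 x 3 at 46.6 mm pitch along its x and y, filling it wall to wall.
- bottle: The bottle to load: white plastic, body 46 mm diameter, tall narrow grey ribbed cap 26 mm in diameter from 60 to 98 mm above its underside; about 110 g. The only tall-capped bottle in the crate, in the middle place. Origin: centre of its underside, z up its axis to the cap. Standing in the cup, its cap ends 127 mm above the bench, 8 mm below the cover's top.
- stock0: Neighbour bottle, stands in the crate at (-47, -47) mm in the crate's x and y. Same body, but a low wide cap 34 mm in diameter; 74 mm high over all. Origin: centre of its underside, z up its axis.
- stock1: Neighbour bottle, stands in the crate at (-47, 0) mm in the crate's x and y. Same body, but a low wide cap 34 mm in diameter; 74 mm high over all. Origin: centre of its underside, z up its axis.
- stock2: Neighbour bottle, stands in the crate at (-47, 47) mm in the crate's x and y. Same body, but a low wide cap 34 mm in diameter; 74 mm high over all. Origin: centre of its underside, z up its axis.
- stock3: Neighbour bottle, stands in the crate at (0, -47) mm in the crate's x and y. Same body, but a low wide cap 34 mm in diameter; 74 mm high over all. Origin: centre of its underside, z up its axis.
- stock4: Neighbour bottle, stands in the crate at (0, 47) mm in the crate's x and y. Same body, but a low wide cap 34 mm in diameter; 74 mm high over all. Origin: centre of its underside, z up its axis.
- stock5: Neighbour bottle, stands in the crate at (47, -47) mm in the crate's x and y. Same body, but a low wide cap 34 mm in diameter; 74 mm high over all. Origin: centre of its underside, z up its axis.
- stock6: Neighbour bottle, stands in the crate at (47, 0) mm in the crate's x and y. Same body, but a low wide cap 34 mm in diameter; 74 mm high over all. Origin: centre of its underside, z up its axis.
- stock7: Neighbour bottle, stands in the crate at (47, 47) mm in the crate's x and y. Same body, but a low wide cap 34 mm in diameter; 74 mm high over all. Origin: centre of its underside, z up its axis.

How it is judged:
By the outcome, as a careful person would: the job done as asked, in the order asked, and still so for the second after the job is handed in, with the robot touching nothing.
It also fails if it takes over 64 s, if anything falls off the work surface, if the arm or the gripper's body presses on something with over 40 N, if the wrist force passes 120 N, or if a joint passes its speed limit or range.

## Robot

A 6-joint arm with a two-finger parallel gripper is mounted at the origin on the work surface. World frame = base frame: x ahead of the robot, y to its left, z up, the work surface at z = 0. Lengths are in mm, angles in rad, forces in N, time in s.
With the tool pointing down it reaches from about 150 to 775 mm from the base axis. Payload 6.1 kg.
Tool frame: the origin (TCP) lies on the front face of the gripper's body, between the roots of the fingers; the fingertips stand 73 mm ahead of it and the grasp point (between the pads) lies 54 mm ahead of it; z points along the fingers, y is the line along which they close (so a half turn about z gives the same grasp; the last joint's range is limited). The gripper opens to 85 mm and grips with 20 to 120 N. Pads are 22 mm wide; open, the fingers measure 114 mm over their backs; the gripper's body (76 mm by 85 mm) begins 54 mm behind the grasp point. The pads swing forward as they close: fully open they stand 13 mm farther back than shut.
Start: joints at [1.209, 0.126, -0.04, 1.405, 0, 1.571], TCP at [185.821, 490.998, 303.895] pointing down, gripper open.
Joint ranges: [-2.72, 2.72], [-0.95, 1.95], [-1.27, 1.35], [-1.78, 2.02], [-1.46, 1.47], [-3.14, 3.14]. Speed limits (rad/s): [2.39, 2.39, 3.01, 3.14, 3.14, 3.14].

## Interface

Orientations are given as a 3x3 rotation matrix whose columns are the frame's x, y, z axes.
In Python, from workcell import status, grab_frame, manip gives the robot as it stands.
- The arm moves only by the tool step_arm, never from a script. Its argument "steps" is a list of rows, each an object of numbers: "wx", "wy", "wz": the turn, a rotation vector about the tool's x, y, z in units of pi rad (1.0 is pi rad); "x", "y", "z": the shift along the tool's x, y, z in units of 200 mm (1.0 is 200 mm); "claw": the closure, from 0 (fully open) to 1 (shut). In form: [{"wx": .., "wy": .., "wz": .., "x": .., "y": .., "z": .., "claw": ..}, ...]. A call has 1 to 10 rows; each row shifts and turns the commanded pose from where the row before left it, along the tool's axes as they then stand; what a row does not reach is not made up. A row lasts 1/8 s, in which the tool goes at most 62.5 mm and 10.7 degrees, less where a joint would pass 70% of its speed; a pose out of reach is approached as far as the arm can. A call with a number of a shift or a turn outside -1 to 1 is refused whole. A call with a gripper value outside its range is refused whole. The fingers move at their own pace and stop on an object; "grip_force" is the grip in N (left out, the last holds). Time passes only in rows, so rows that do not move let the fingers close. It gives the time, the measured TCP pose, the force, the opening and the grip force at its end, in the units of the state.
- status.get_obs(): the state, without advancing time (a new reading comes with each control period).
- grab_frame(name): name is "scene" or "top"; returns a dict with "pixels" (384x512x3 uint8, blue, green, red), "depth" (384x512 float32, mm along the optical axis (not along the pixel's ray), 0 where there is no reading), "fx", "fy", "cx", "cy" (pixels), "xyz" and "orientation" of the camera in the world. Camera axes: x right, y up, looking along -z (the intrinsics and any distortion apply to the point x, -y, -z); pixel columns grow to the right and rows downward; lengths in mm; the calibration is good to about 2 mm. A picture is of the moment at which its call begins.
- manip.hand_in(): hands the job in; it is judged then, once.
The state is a dict: "t": time; "joint_pos": joint angles; "dq": joint speeds; "tau": joint torques, N m; "position": TCP position; "ee_rot": TCP orientation; "wrist_force": force on the tool from outside, world axes, zero at the start; "torque": the same for the moment, N m; "grip_width": opening from 0.0 (shut) to 1.0 (fully open); "finger_force": force on a finger pad.
Only numpy, scipy, OpenCV 4.12 (cv2) and the standard library are available. Lean on these libraries where they do the work, as an engineer would, in place of code of your own. Each camera call takes 0.05 s, during which the arm holds its last target. There are 200 camera calls.

## Working session

There is one attempt and no reset: what is moved stays moved. The work goes in short steps, Python scripts to look and compute and a tool call to move; the robot and the scene stay as the last step left them, time stands still between calls to the robot, and variables do not carry over. Pictures are saved under pics/ and viewed, at most 10 in all, crops included, and the job is handed in when it is done.

Besides the shell and the picture viewer there is one more tool, called after "Request:" as a command line: name --argument value ..., lists and objects as JSON in quotes. step_arm: Moves the arm, as the interface text tells. Its arguments: {"type":"object","properties":{"steps":{"type":"array","items":{"type":"object","properties":{"wx":{"type":"number"},"wy":{"type":"number"},"wz":{"type":"number"},"x":{"type":"number"},"y":{"type":"number"},"z":{"type":"number"},"claw":{"type":"number"}}}},"grip_force":{"type":"number"}},"required":["steps"]}

```bash
mkdir -p pics
cat > h.py <<'E'
import numpy as np, cv2
from workcell import status, grab_frame, manip
def ray(f,u,v):
    p=cv2.undistortPoints(np.array([[[u,v]]],float),np.array([[f['fx'],0,f['cx']],[0,f['fy'],f['cy']],[0,0,1.]]),np.array(f.get('dist',np.zeros(5)),float)).ravel()
    return np.array(f['xyz'],float), np.array(f['orientation'])@np.array([p[0],-p[1],-1.])
def onz(f,u,v,z):
    o,d=ray(f,u,v); return o+d*(z-o[2])/d[2]
def dep(f,u,v):
    o,d=ray(f,u,v); return o+d*f['depth'][int(v),int(u)]
def proj(f,P):
    q=np.array(f['orientation']).T@(np.array(P,float)-f['xyz']); return f['cx']+f['fx']*q[0]/-q[2], f['cy']-f['fy']*q[1]/-q[2]
E
python3 - <<'E'
from h import *
a=grab_frame('scene'); b=grab_frame('top')
for n,f in (('scene',a),('top',b)):
    cv2.imwrite(f'pics/{n}0.png',f['pixels']); print(n,f.keys(),f['xyz'],np.round(f['orientation'],3).tolist(),f['fx'],f['cx'],f['cy'])
o=status.get_obs(); print(o['t'],o['position'],o['ee_rot'])
E
```

```text
scene dict_keys(['pixels', 'depth', 'fx', 'fy', 'cx', 'cy', 'xyz', 'orientation']) [ 554.25851022 -551.03855855  993.77937376] [[1.0, -0.021, 0.011], [0.024, 0.835, -0.549], [0.002, 0.549, 0.836]] 466.8895525227669 262.88856528614895 190.07326022326288
top dict_keys(['pixels', 'depth', 'fx', 'fy', 'cx', 'cy', 'xyz', 'orientation']) [398.42905547  18.83208986 905.69146854] [[-0.014, 0.984, -0.179], [-1.0, -0.009, 0.027], [0.025, 0.179, 0.983]] 349.8055646977793 257.9593678226958 190.00778726800817
0.1 [185.73816907 490.7883871  303.21027718] [[-9.35249418e-01  3.53989088e-01 -5.01838026e-04]
 [ 3.53989444e-01  9.35248493e-01 -1.31498196e-03]
 [ 3.85399395e-06 -1.40748147e-03 -9.99999009e-01]]
```

View pics/top0.png

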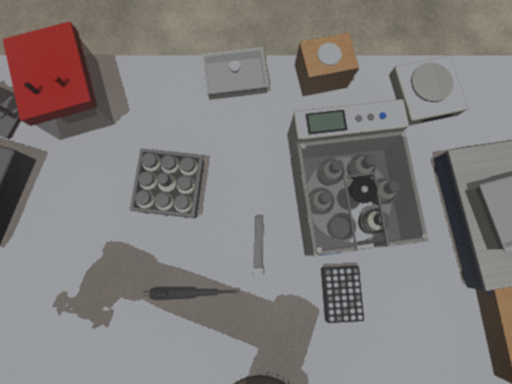

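View pics/scene0.png

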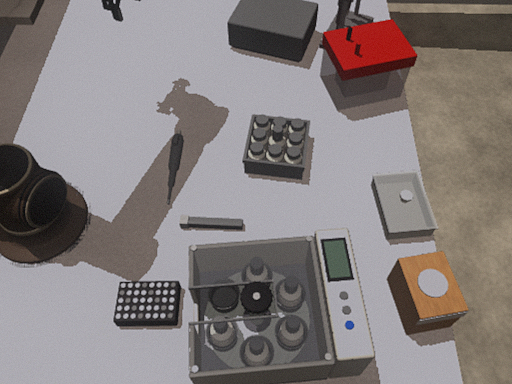

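The top view shows the crate at about (167,184) px, with its tall cap in the middle. The unit is at right with the knob at (364,189), the empty cup near (340,228), and the slot opening downward (-x). The scene view agrees: knob (257,296), empty cup (224,297).

```bash
cat > m.py <<'E'
from h import *
b=cv2.imread('pics/top0.png')
c=cv2.resize(b[90:260,285:435],None,fx=3.5,fy=3.5,interpolation=cv2.INTER_CUBIC); cv2.imwrite('pics/c1.png',c)
c=cv2.resize(cv2.imread('pics/scene0.png')[105:190,235:320],None,fx=6,fy=6,interpolation=cv2.INTER_CUBIC);cv2.imwrite('pics/c2.png',c)
E
python3 m.py
```

```text
(no output)
```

View pics/c1.png

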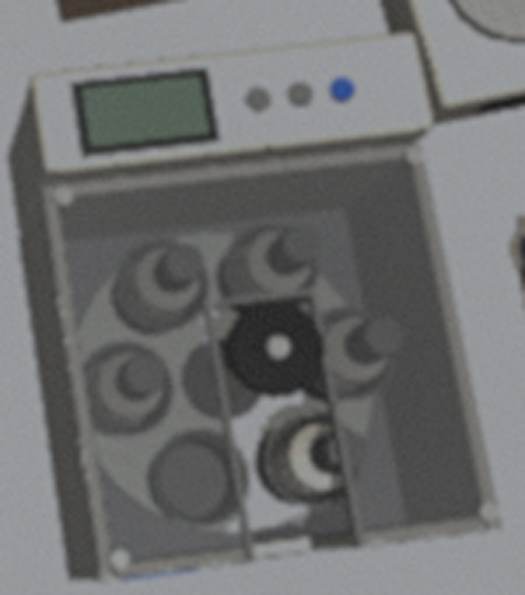

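View pics/c2.png

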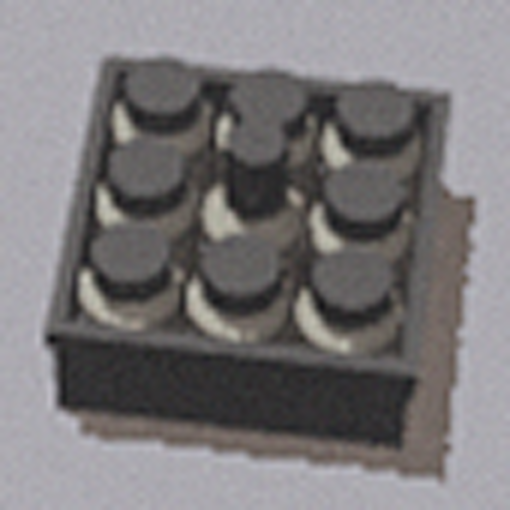

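The crops show the cover's screws (crop px (65,195), (414,155), (120,558), (489,513)), the knob with its centre dot at (279,347), and the empty cup at (195,478). The crate rim corners and the tall cap (257,143) are clear in the second crop.

```bash
cat > m2.py <<'E'
from h import *
a=grab_frame('scene'); b=grab_frame('top')
print(status.get_obs()['t'])
s=[onz(b,285+x/3.5,90+y/3.5,135) for x,y in((65,195),(414,155),(489,513),(120,558))]
print('screws',np.round(s,1).tolist(),'centre',np.mean(s,0))
d=np.array(s); ang=[np.degrees(np.arctan2(*v[1::-1])) for v in(d[0]-d[3],d[1]-d[2])]; ang2=[np.degrees(np.arctan2(*v[1::-1]))-90 for v in(d[0]-d[1],d[3]-d[2])]
print(ang,ang2)
print('knob',onz(b,285+279/3.5,90+347/3.5,152),dep(b,364,189), 'scene',onz(a,256.5,296,152),dep(a,256.5,296))
r=np.array([onz(a,235+x/6,105+y/6,58) for x,y in((107,60),(450,97),(415,378),(50,338))])
print('rim',np.round(r,1).tolist(),r.mean(0),[np.degrees(np.arctan2(*v[1::-1])) for v in(r[1]-r[0],r[2]-r[3],r[0]-r[3],r[1]-r[2])])
print('cap',onz(a,235+257/6,105+143/6,103),dep(a,235+257/6,105+143/6),'top',onz(b,164,181,103))
cv2.imwrite('pics/t2.png',b['pixels'])
g=cv2.cvtColor(b['pixels'],cv2.COLOR_BGR2GRAY)
K=onz(b,285+279/3.5,90+347/3.5,152)[:2]
for th in range(0,360,15):
    t=np.radians(th); u,v=proj(b,[K[0]+80*np.cos(t),K[1]+80*np.sin(t),62]); print(th,g[int(v)-3:int(v)+4,int(u)-3:int(u)+4].mean().round(),end=' | ')
E
python3 m2.py
```

```text
0.2
screws [[641.2, -108.6, 135.0], [667.6, -343.0, 135.0], [430.5, -369.9, 135.0], [405.6, -134.3, 135.0]] centre [ 536.23082729 -238.95506618  135.        ]
[np.float64(6.216351335329468), np.float64(6.463615768605285)] [np.float64(6.414038037383776), np.float64(6.030856253975358)]
knob [ 535.30440208 -237.62414238  152.        ] [ 535.52511619 -235.84317034  152.62890426] scene [ 536.77371272 -236.22372113  152.        ] [ 536.74242431 -235.66037135  150.49366622]
rim [[509.3, 303.8, 58.0], [661.9, 285.8, 58.0], [642.6, 131.6, 58.0], [491.1, 148.4, 58.0]] [576.20799447 217.43063017  58.        ] [np.float64(-6.735330811741278), np.float64(-6.315644173177926), np.float64(83.3001803600392), np.float64(82.84920431936084)]
cap [575.54854487 218.11782823 103.        ] [575.66226576 222.22628326  98.24189482] top [567.77216966 215.46031273 103.        ]
0 95.0 | 15 78.0 | 30 95.0 | 45 76.0 | 60 97.0 | 75 79.0 | 90 94.0 | 105 85.0 | 120 90.0 | 135 90.0 | 150 85.0 | 165 88.0 | 180 94.0 | 195 105.0 | 210 76.0 | 225 115.0 | 240 74.0 | 255 95.0 | 270 89.0 | 285 96.0 | 300 90.0 | 315 88.0 | 330 91.0 | 345 81.0 |
```

Request:
step_arm --steps '[{"x": -0.209, "y": -0.199, "z": 0.02, "claw": 0}, {"x": -0.209, "y": -0.199, "z": 0.02, "claw": 0}, {"x": -0.209, "y": -0.199, "z": 0.02, "claw": 0}, {"x": -0.209, "y": -0.199, "z": 0.02, "claw": 0}, {"x": -0.209, "y": -0.199, "z": 0.02, "claw": 0}, {"x": -0.209, "y": -0.199, "z": 0.02, "claw": 0}, {"x": -0.209, "y": -0.199, "z": 0.02, "claw": 0}, {"x": -0.209, "y": -0.199, "z": 0.02, "claw": 0}, {"x": -0.209, "y": -0.199, "z": 0.02, "claw": 0}, {"x": -0.209, "y": -0.199, "z": 0.02, "claw": 0}]' --grip_force 20

```text
$.steps[0]: bad value
```

Request:
step_arm --steps '[{"x": -0.209, "y": -0.199, "z": 0.03, "claw": 0}, {"x": -0.209, "y": -0.199, "z": 0.03, "claw": 0}, {"x": -0.209, "y": -0.199, "z": 0.04, "claw": 0}, {"x": -0.209, "y": -0.199, "z": 0.04, "claw": 0}, {"claw": 0}, {"claw": 0}]'

```text
$.steps[0]: bad value
```

Request:
step_arm --steps '[{"wx": 0, "wy": 0, "wz": 0, "x": -0.209, "y": -0.199, "z": 0.02, "claw": 0}]' --grip_force 20

```text
t: 0.32
position: [210.5, 440.5, 299.0]
ee_rot: [[-0.937, 0.35, -0.0], [0.35, 0.937, -0.0], [0.0, -0.0, -1.0]]
wrist_force: [1.2, -0.6, 0.5]
grip_width: 1.002
finger_force: 0.0
```

Request:
step_arm --steps '[{"wx": 0, "wy": 0, "wz": 0, "x": -0.209, "y": -0.199, "z": 0.02, "claw": 0}, {"wx": 0, "wy": 0, "wz": 0, "x": -0.209, "y": -0.199, "z": 0.02, "claw": 0}, {"wx": 0, "wy": 0, "wz": 0, "x": -0.209, "y": -0.199, "z": 0.02, "claw": 0}, {"wx": 0, "wy": 0, "wz": 0, "x": -0.209, "y": -0.199, "z": 0.02, "claw": 0}, {"wx": 0, "wy": 0, "wz": 0, "x": -0.209, "y": -0.199, "z": 0.02, "claw": 0}, {"wx": 0, "wy": 0, "wz": 0, "x": -0.209, "y": -0.199, "z": 0.02, "claw": 0}, {"wx": 0, "wy": 0, "wz": 0, "x": -0.209, "y": -0.199, "z": 0.02, "claw": 0}, {"wx": 0, "wy": 0, "wz": 0, "x": -0.209, "y": -0.199, "z": 0.02, "claw": 0}, {"wx": 0, "wy": 0, "wz": 0, "x": -0.209, "y": -0.199, "z": 0.02, "claw": 0}, {"wx": 0, "wy": 0, "wz": 0, "x": -0.209, "y": -0.199, "z": 0.02, "claw": 0}]'

```text
t: 1.58
position: [461.3, -83.2, 259.8]
ee_rot: [[-0.935, 0.354, 0.0], [0.354, 0.935, 0.0], [-0.0, 0.0, -1.0]]
wrist_force: [1.0, 0.7, 0.1]
grip_width: 1.0
finger_force: 0.0
```

Request:
step_arm --steps '[{"wx": 0, "wy": 0, "wz": 0, "x": -0.209, "y": -0.199, "z": 0.03, "claw": 0}, {"wx": 0, "wy": 0, "wz": 0, "x": -0.209, "y": -0.199, "z": 0.03, "claw": 0}, {"wx": 0, "wy": 0, "wz": 0, "x": -0.209, "y": -0.199, "z": 0.04, "claw": 0}, {"wx": 0, "wy": 0, "wz": 0, "x": 0, "y": 0, "z": 0.03, "claw": 0}, {"wx": 0, "wy": 0, "wz": 0, "x": 0, "y": 0, "z": 0, "claw": 0}, {"wx": 0, "wy": 0, "wz": 0, "x": 0, "y": 0, "z": 0, "claw": 0}]'

```text
t: 2.33
position: [535.6, -236.2, 234.4]
ee_rot: [[-0.936, 0.353, 0.0], [0.353, 0.936, 0.0], [-0.0, 0.0, -1.0]]
wrist_force: [-0.1, 0.1, -0.3]
grip_width: 0.999
finger_force: 0.0
```

```bash
cat > rel.py <<'E'
import sys; from h import *
o=status.get_obs(); R=np.array(o['ee_rot']); p=np.array(o['position'])
T=np.array([float(x) for x in sys.argv[1:4]]); print(o['t'],np.round(p,1),'yaw y deg',np.degrees(np.arctan2(R[1,1],R[0,1])).round(2),'tilt',np.round(R[:,2],4),'grip',o['grip_width'],o['finger_force'],'q',np.round(o['joint_pos'],2),'F',np.round(o['wrist_force'],1))
print('rel units',np.round(R.T@(T-p)/200,4))
E
python3 rel.py 536 -237 206
```

```text
2.325 [ 535.6 -236.2  234.4] yaw y deg 69.33 tilt [ 2.e-04  1.e-04 -1.e+00] grip 0.9993677152518551 0.0 q [-0.42  0.25 -0.04  1.28  0.   -0.05] F [-0.1  0.1 -0.3]
rel units [-0.0034 -0.0028  0.1419]
```

Request:
step_arm --steps '[{"wx": 0, "wy": 0, "wz": 0, "x": -0.003, "y": -0.003, "z": 0.05, "claw": 0}, {"wx": 0, "wy": 0, "wz": 0, "x": 0, "y": 0, "z": 0.05, "claw": 0}, {"wx": 0, "wy": 0, "wz": 0, "x": 0, "y": 0, "z": 0.04, "claw": 0}, {"wx": 0, "wy": 0, "wz": 0, "x": 0, "y": 0, "z": 0, "claw": 0}, {"wx": 0, "wy": 0, "wz": 0, "x": 0, "y": 0, "z": 0, "claw": 1}, {"wx": 0, "wy": 0, "wz": 0, "x": 0, "y": 0, "z": 0, "claw": 1}, {"wx": 0, "wy": 0, "wz": 0, "x": 0, "y": 0, "z": 0, "claw": 1}, {"wx": 0, "wy": 0, "wz": 0, "x": 0, "y": 0, "z": 0, "claw": 1}, {"wx": 0, "wy": 0, "wz": 0, "x": 0, "y": 0, "z": 0, "claw": 1}, {"wx": 0, "wy": 0, "wz": 0, "x": 0, "y": 0, "z": 0, "claw": 1}]' --grip_force 20

```text
t: 3.58
position: [536.6, -237.9, 206.4]
ee_rot: [[-0.935, 0.354, 0.001], [0.354, 0.935, 0.0], [-0.001, 0.001, -1.0]]
wrist_force: [-0.3, 5.0, 6.2]
grip_width: 0.69
finger_force: 23.1
```

```bash
python3 rel.py 536 -237 206
python3 - <<'E'
from h import *
b=grab_frame('top');a=grab_frame('scene');print(status.get_obs()['t'])
x=cv2.resize(b['pixels'][120:265,290:430],None,fx=3,fy=3,interpolation=cv2.INTER_CUBIC)
y=cv2.resize(a['pixels'][225:384,180:330],None,fx=2.6,fy=2.73,interpolation=cv2.INTER_CUBIC)
h=max(x.shape[0],y.shape[0]); y=cv2.resize(y,(int(150*x.shape[0]/159),x.shape[0]))
cv2.imwrite('pics/d1.png',np.hstack([x,y])); print(x.shape,y.shape)
E
```

```text
3.575 [ 536.6 -237.9  206.4] yaw y deg 69.28 tilt [ 1.1e-03  3.0e-04 -1.0e+00] grip 0.6902150522691624 23.125802278518677 q [-0.42  0.26 -0.09  1.22  0.   -0.06] F [-0.3  5.   6.2]
rel units [0.0041 0.003  0.002 ]
3.675
(435, 420, 3) (435, 410, 3)
```

View pics/d1.png

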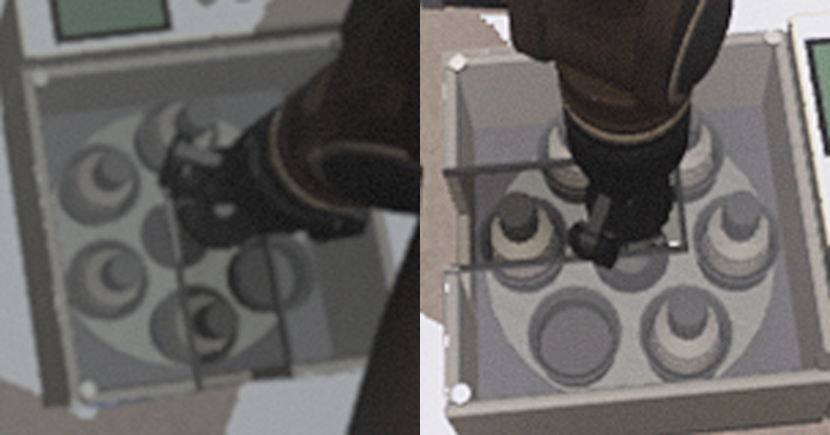

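The pinch has stopped the carousel. The empty cup is at (265,275) in the left half (top camera) and (575,333) in the right half (scene camera), roughly 60° past the slot.

```bash
cat > ang.py <<'E'
from h import *
K=np.array([536,-237]);Y=6.3
def rep(f,u,v):
    for z in(62,29):
        P=onz(f,u,v,z)[:2]-K; print(z,np.round(P,1),np.hypot(*P).round(1),'carousel deg',((np.degrees(np.arctan2(P[1],P[0]))-180-Y+180)%360-180).round(1))
E
python3 - <<'E'
from ang import *
b=grab_frame('top');a=grab_frame('scene')
rep(b,290+265/3,120+275/3);rep(a,180+155/2.735,225+333/2.735)
E
```

```text
62 [-40.6 -61. ] 73.3 carousel deg 50.0
29 [-36.9 -73.4] 82.1 carousel deg 57.0
62 [-36.7 -69.9] 78.9 carousel deg 56.0
29 [-38.6 -61.2] 72.4 carousel deg 51.5
```

Request:
step_arm --steps '[{"wx": 0, "wy": 0, "wz": 0.02, "x": 0, "y": 0, "z": 0, "claw": 1}, {"wx": 0, "wy": 0, "wz": 0.04, "x": 0, "y": 0, "z": 0, "claw": 1}, {"wx": 0, "wy": 0, "wz": 0.045, "x": 0, "y": 0, "z": 0, "claw": 1}, {"wx": 0, "wy": 0, "wz": 0.045, "x": 0, "y": 0, "z": 0, "claw": 1}, {"wx": 0, "wy": 0, "wz": 0.045, "x": 0, "y": 0, "z": 0, "claw": 1}, {"wx": 0, "wy": 0, "wz": 0.045, "x": 0, "y": 0, "z": 0, "claw": 1}, {"wx": 0, "wy": 0, "wz": 0.035, "x": 0, "y": 0, "z": 0, "claw": 1}, {"wx": 0, "wy": 0, "wz": 0.02, "x": 0, "y": 0, "z": 0, "claw": 1}, {"wx": 0, "wy": 0, "wz": 0, "x": 0, "y": 0, "z": 0, "claw": 1}, {"wx": 0, "wy": 0, "wz": 0, "x": 0, "y": 0, "z": 0, "claw": 1}]' --grip_force 40

```text
t: 5.03
position: [535.6, -238.4, 206.6]
ee_rot: [[-0.278, 0.961, -0.001], [0.961, 0.278, -0.002], [-0.001, -0.001, -1.0]]
wrist_force: [-1.4, 3.4, 7.7]
grip_width: 0.686
finger_force: 42.3
```

```bash
python3 rel.py 536 -237 206
python3 - <<'E'
from h import *
b=grab_frame('top');a=grab_frame('scene');print(status.get_obs()['t'])
x=cv2.resize(b['pixels'][165:265,310:410],None,fx=4,fy=4,interpolation=cv2.INTER_CUBIC)
y=cv2.resize(a['pixels'][245:345,185:285],None,fx=4,fy=4,interpolation=cv2.INTER_CUBIC)
cv2.imwrite('pics/d2.png',np.clip(np.hstack([x,y])*1.5,0,255))
E
```

```text
5.025 [ 535.6 -238.4  206.6] yaw y deg 16.15 tilt [-0.001  -0.0015 -1.    ] grip 0.6855900297404561 42.288275957107544 q [-0.42  0.26 -0.09  1.22 -0.    0.87] F [-1.4  3.4  7.7]
rel units [0.0063 0.0039 0.0027]
5.125[ WARN:0@2.619] global loadsave.cpp:1063 imwrite_ Unsupported depth image for selected encoder is fallbacked to CV_8U.
```

View pics/d2.png

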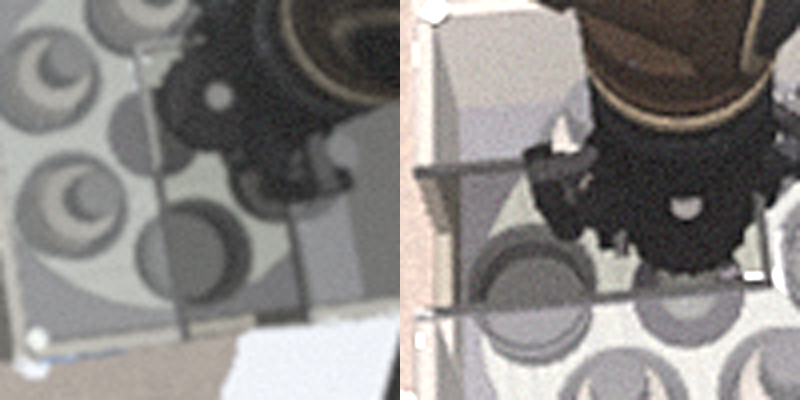

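The cup now sits near the slot but left of it in the top view: rim at (193,251) left half, (532,290) right half.

```bash
cat > look.py <<'E'
from ang import *
b=grab_frame('top');a=grab_frame('scene')
def sweep(f,T0):
    g=cv2.cvtColor(f['pixels'],cv2.COLOR_BGR2GRAY); return g
for n,f in(('top',b),('scene',a)):
    for z in(62,29):
        for th in(-20,-10,0,10):
            t=np.radians(180+Y+th); u,v=proj(f,[K[0]+80*np.cos(t),K[1]+80*np.sin(t),z]); 
            print(n,z,th,(round((u-310)*4),round((v-165)*4)) if n=='top' else (round((u-185)*4+400),round((v-245)*4)))
E
python3 look.py
python3 - <<'E'
from ang import *
b=grab_frame('top');a=grab_frame('scene'); rep(b,358.25,227.75); rep(a,185+132/4,245+290/4)
E
```

```text
top 62 -20 (147, 249)
top 62 -10 (170, 252)
top 62 0 (193, 251)
top 62 10 (215, 247)
top 29 -20 (133, 253)
top 29 -10 (155, 256)
top 29 0 (177, 255)
top 29 10 (198, 251)
scene 62 -20 (536, 229)
scene 62 -10 (530, 255)
scene 62 0 (529, 282)
scene 62 10 (532, 309)
scene 29 -20 (541, 251)
scene 29 -10 (535, 276)
scene 29 0 (534, 303)
scene 29 10 (537, 329)
62 [-79.2  -8.9] 79.7 carousel deg 0.1
29 [-77.  -19.3] 79.3 carousel deg 7.8
62 [-77.6 -12.8] 78.6 carousel deg 3.0
29 [-81.   -2.1] 81.0 carousel deg -4.8
```

```bash
cat > caps.py <<'E'
from ang import *
for n in('top','scene'):
    f=grab_frame(n); g=cv2.cvtColor(f['pixels'],cv2.COLOR_BGR2GRAY).astype(float)
    vv,uu=np.mgrid[:384,:512]; D=f['depth']
    C=np.stack([(uu-f['cx'])/f['fx'],-(vv-f['cy'])/f['fy'],-np.ones_like(D)],-1)*D[...,None]
    W=C@np.array(f['orientation']).T+f['xyz']
    r=np.hypot(W[...,0]-K[0],W[...,1]-K[1])
    m=((W[...,2]>119)&(W[...,2]<133)&(r<100)&(r>58)).astype(np.uint8)
    k,l,s,c=cv2.connectedComponentsWithStats(m)
    for i in range(1,k):
        if s[i,4]>15:
            P=np.median(W[l==i],0); Q=onz(f,*c[i],127)[:2]-K; th=np.degrees(np.arctan2(Q[1],Q[0]))-180-Y
            print(n,s[i,4],np.round(c[i],1),'z',P[2].round(1),'r',np.hypot(*Q).round(1),'dev',((th+30)%60-30).round(1),'at',round((th%360)))
E
python3 caps.py
python3 - <<'E'
from ang import *
b=grab_frame('top')
for p in((64,64),(96,196)):
    Q=onz(b,310+p[0]/4,165+p[1]/4,127)[:2]-K; print(np.hypot(*Q),(np.degrees(np.arctan2(Q[1],Q[0]))-180-Y)%360)
E
```

```text
scene 96 [224.2 272.6] z 131.9 r 86.8 dev 12.6 at 313
scene 22 [279.7 266.4] z 131.8 r 85.8 dev -7.9 at 232
scene 151 [295.7 286.8] z 132.1 r 82.3 dev 15.5 at 196
scene 16 [295.5 301. ] z 131.9 r 75.5 dev -4.8 at 175
scene 16 [300.4 298.1] z 132.3 r 85.5 dev -0.9 at 179
scene 21 [306.4 301.5] z 132.0 r 96.4 dev -5.5 at 175
scene 17 [289.9 306.2] z 132.5 r 65.2 dev -13.9 at 166
scene 499 [283.1 328.2] z 132.1 r 72.6 dev 9.1 at 129
scene 352 [239.4 339.6] z 132.1 r 79.3 dev 2.6 at 63
scene 26 [301.1 324.1] z 132.0 r 95.3 dev 27.2 at 147
scene 21 [214.1 323.1] z 132.1 r 89.2 dev 23.7 at 24
scene 16 [222.8 323.6] z 132.0 r 76.0 dev -29.9 at 30
scene 22 [220.9 329.3] z 132.2 r 84.8 dev -25.1 at 35
scene 52 [250.2 334.4] z 132.1 r 64.6 dev 15.7 at 76
82.20440868185229 247.0369212261665
82.93989654869343 302.79418530885897
```

```bash
cat > ov.py <<'E'
import sys; from ang import *
def view(f,u0,v0,w,h,s):
    im=cv2.resize(f['pixels'][v0:v0+h,u0:u0+w],None,fx=s,fy=s,interpolation=cv2.INTER_CUBIC); im=cv2.convertScaleAbs(im,alpha=1.5)
    for k in range(6):
        t=np.radians(180+Y+60*k); c=K+80*np.array([np.cos(t),np.sin(t)])
        for z,r in ((62,27),(29,27)) if k==0 else ((127,13),):
            p=[[(q+.5-o)*s for q,o in zip(proj(f,[c[0]+r*np.cos(x),c[1]+r*np.sin(x),z]),(u0,v0))] for x in np.linspace(0,2*np.pi,40)]
            cv2.polylines(im,[np.int32(np.round(p))],True,(0,0,255) if z!=29 else (0,255,0),1)
    return im
b=grab_frame('top');a=grab_frame('scene')
x=view(b,305,145,100,120,4);y=view(a,185,250,100,120,4)
cv2.imwrite('pics/'+sys.argv[1],np.hstack([x,y])); print(status.get_obs()['t'])
E
python3 ov.py e1.png
```

```text
5.575
```

View pics/e1.png

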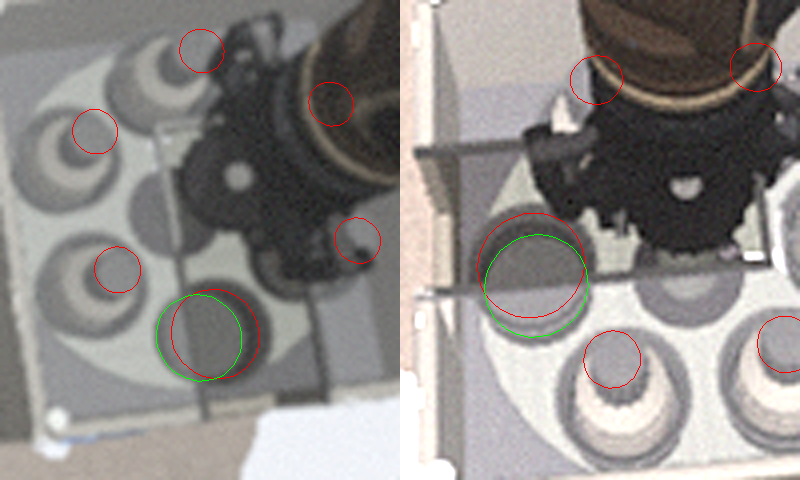

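The overlay at angle 0 agrees with the cup mouth, its floor and the visible caps in both views, to within about 1–2°. I can release.

Request:
step_arm --steps '[{"wx": 0, "wy": 0, "wz": 0, "x": 0, "y": 0, "z": 0, "claw": 0.4}, {"wx": 0, "wy": 0, "wz": 0, "x": 0, "y": 0, "z": 0, "claw": 0}, {"wx": 0, "wy": 0, "wz": 0, "x": 0, "y": 0, "z": 0, "claw": 0}, {"wx": 0, "wy": 0, "wz": 0, "x": 0, "y": 0, "z": 0, "claw": 0}, {"wx": 0, "wy": 0, "wz": 0, "x": 0, "y": 0, "z": -0.1, "claw": 0}, {"wx": 0, "wy": 0, "wz": 0, "x": 0, "y": 0, "z": -0.2, "claw": 0}, {"wx": 0, "wy": 0, "wz": 0, "x": 0, "y": 0, "z": -0.1, "claw": 0}, {"wx": 0, "wy": 0, "wz": 0, "x": 0, "y": 0, "z": 0, "claw": 0}]'

```text
t: 6.58
position: [536.9, -238.4, 287.4]
ee_rot: [[-0.278, 0.96, 0.003], [0.96, 0.278, -0.002], [-0.002, 0.002, -1.0]]
wrist_force: [1.2, -0.0, -0.4]
grip_width: 1.001
finger_force: 0.0
```

```bash
python3 rel.py 576 217.6 220
```

```text
6.575 [ 536.9 -238.4  287.4] yaw y deg 16.17 tilt [ 0.0028 -0.0015 -1.    ] grip 1.0008550012588946 0.0 q [-0.42  0.24  0.07  1.39 -0.    0.87] F [ 1.2 -0.  -0.4]
rel units [2.1363 0.822  0.334 ]
```

Request:
step_arm --steps '[{"wx": 0, "wy": 0, "wz": 0, "x": 0.237, "y": 0.091, "z": 0, "claw": 0}, {"wx": 0, "wy": 0, "wz": 0, "x": 0.237, "y": 0.091, "z": 0, "claw": 0}, {"wx": 0, "wy": 0, "wz": 0, "x": 0.237, "y": 0.091, "z": 0, "claw": 0}, {"wx": 0, "wy": 0, "wz": 0, "x": 0.237, "y": 0.091, "z": 0, "claw": 0}, {"wx": 0, "wy": 0, "wz": 0, "x": 0.237, "y": 0.091, "z": 0, "claw": 0}, {"wx": 0, "wy": 0, "wz": 0, "x": 0.237, "y": 0.091, "z": 0.06, "claw": 0}, {"wx": 0, "wy": 0, "wz": 0, "x": 0.237, "y": 0.091, "z": 0.06, "claw": 0}, {"wx": 0, "wy": 0, "wz": 0, "x": 0.237, "y": 0.091, "z": 0.06, "claw": 0}, {"wx": 0, "wy": 0, "wz": 0, "x": 0.237, "y": 0.091, "z": 0.06, "claw": 0}, {"wx": 0, "wy": 0, "wz": 0.055, "x": 0, "y": 0, "z": 0.06, "claw": 0.2}]' --grip_force 50

```text
t: 7.82
position: [574.1, 220.5, 223.1]
ee_rot: [[-0.109, 0.994, -0.002], [0.994, 0.109, -0.001], [-0.0, -0.002, -1.0]]
wrist_force: [1.1, -0.8, -0.6]
grip_width: 0.822
finger_force: 0.0
```

```bash
python3 ov.py e2.png; python3 rel.py 576 217.6 155
```

```text
7.925
7.925 [573.5 217.9 222.5] yaw y deg 6.34 tilt [-0.0047 -0.0021 -1.    ] grip 0.7999802633529767 0.0 q [ 0.36  0.31  0.01  1.28 -0.    1.82] F [-0.3 -0.5 -0.2]
rel units [-0.0022  0.0137  0.3373]
```

View pics/e2.png

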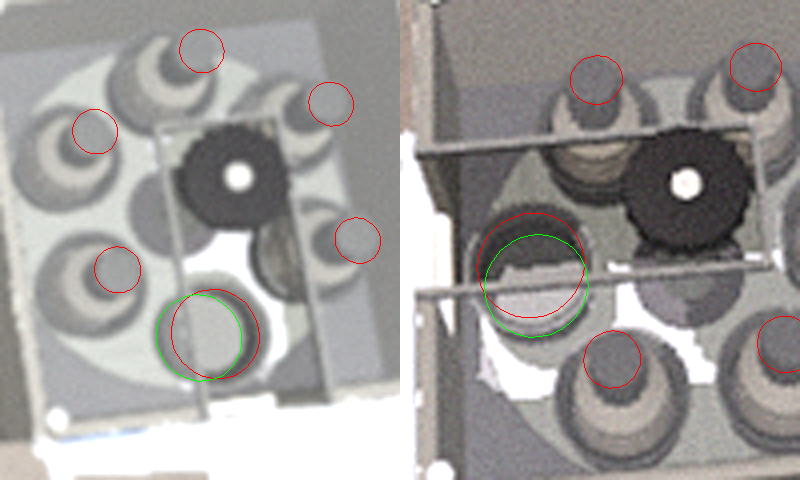

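The carousel has stayed put, with the caps and cup still on their predicted circles. Next I descend on the tall cap.

Request:
step_arm --steps '[{"wx": 0, "wy": 0, "wz": 0, "x": 0, "y": 0.006, "z": 0.08, "claw": 0.3}, {"wx": 0, "wy": 0, "wz": 0, "x": 0, "y": 0, "z": 0.08, "claw": 0.3}, {"wx": 0, "wy": 0, "wz": 0, "x": 0, "y": 0, "z": 0.08, "claw": 0.3}, {"wx": 0, "wy": 0, "wz": 0, "x": 0, "y": 0, "z": 0.06, "claw": 0.3}, {"wx": 0, "wy": 0, "wz": 0, "x": 0, "y": 0, "z": 0.035, "claw": 0.3}, {"wx": 0, "wy": 0, "wz": 0, "x": 0, "y": 0, "z": 0, "claw": 0.3}, {"wx": 0, "wy": 0, "wz": 0, "x": 0, "y": 0, "z": 0, "claw": 0.3}]' --grip_force 50

```text
t: 8.8
position: [576.3, 217.6, 159.5]
ee_rot: [[-0.109, 0.994, 0.001], [0.994, 0.109, 0.0], [0.0, 0.001, -1.0]]
wrist_force: [0.4, 0.0, 0.5]
grip_width: 0.701
finger_force: 0.0
```

```bash
python3 rel.py 576 217.6 155
```

```text
8.8 [576.3 217.6 159.5] yaw y deg 6.27 tilt [ 9.e-04  3.e-04 -1.e+00] grip 0.700806945003933 0.0 q [ 0.36  0.33 -0.1   1.14 -0.    1.82] F [0.4 0.  0.5]
rel units [ 0.0004 -0.0013  0.0224]
```

Request:
step_arm --steps '[{"wx": 0, "wy": 0, "wz": 0, "x": 0, "y": 0, "z": 0.022, "claw": 0.3}, {"wx": 0, "wy": 0, "wz": 0, "x": 0, "y": 0, "z": 0, "claw": 1}, {"wx": 0, "wy": 0, "wz": 0, "x": 0, "y": 0, "z": 0, "claw": 1}, {"wx": 0, "wy": 0, "wz": 0, "x": 0, "y": 0, "z": 0, "claw": 1}, {"wx": 0, "wy": 0, "wz": 0, "x": 0, "y": 0, "z": 0, "claw": 1}, {"wx": 0, "wy": 0, "wz": 0, "x": 0, "y": 0, "z": 0, "claw": 1}, {"wx": 0, "wy": 0, "wz": 0, "x": 0, "y": 0, "z": 0, "claw": 1}, {"wx": 0, "wy": 0, "wz": 0, "x": 0, "y": 0, "z": 0, "claw": 1}, {"wx": 0, "wy": 0, "wz": 0, "x": 0, "y": 0, "z": 0, "claw": 1}]' --grip_force 50

```text
t: 9.93
position: [576.1, 217.5, 154.8]
ee_rot: [[-0.109, 0.994, 0.0], [0.994, 0.109, 0.0], [0.0, 0.0, -1.0]]
wrist_force: [-1.4, 0.7, 4.3]
grip_width: 0.286
finger_force: 49.2
```

```bash
python3 rel.py 576 217.6 155
```

```text
9.925 [576.1 217.5 154.8] yaw y deg 6.27 tilt [ 4.e-04  2.e-04 -1.e+00] grip 0.28576412233769766 49.2115044593811 q [ 0.36  0.33 -0.11  1.13  0.    1.82] F [-1.4  0.7  4.3]
rel units [ 0.0006 -0.0003 -0.0011]
```

Request:
step_arm --steps '[{"wx": 0, "wy": 0, "wz": 0, "x": 0, "y": 0, "z": -0.02, "claw": 1}, {"wx": 0, "wy": 0, "wz": 0, "x": 0, "y": 0, "z": -0.05, "claw": 1}, {"wx": 0, "wy": 0, "wz": 0, "x": 0, "y": 0, "z": -0.05, "claw": 1}, {"wx": 0, "wy": 0, "wz": 0, "x": 0, "y": 0, "z": -0.06, "claw": 1}, {"wx": 0, "wy": 0, "wz": 0, "x": 0, "y": 0, "z": -0.06, "claw": 1}, {"wx": 0, "wy": 0, "wz": 0, "x": 0, "y": 0, "z": -0.08, "claw": 1}, {"wx": 0, "wy": 0, "wz": 0, "x": 0, "y": 0, "z": -0.12, "claw": 1}, {"wx": 0, "wy": 0, "wz": 0, "x": 0, "y": 0, "z": -0.16, "claw": 1}, {"wx": 0, "wy": 0, "wz": 0, "x": 0, "y": 0, "z": -0.16, "claw": 1}, {"wx": 0, "wy": 0, "wz": 0, "x": 0, "y": 0, "z": -0.08, "claw": 1}]'

```text
t: 11.18
position: [576.2, 217.5, 325.6]
ee_rot: [[-0.109, 0.994, 0.003], [0.994, 0.109, 0.001], [0.001, 0.003, -1.0]]
wrist_force: [0.9, -0.4, -1.4]
grip_width: 0.282
finger_force: 49.2
```

```bash
python3 rel.py 456.5 -245.8 320
python3 - <<'E'
from h import *
b=grab_frame('top');a=grab_frame('scene')
x=cv2.resize(b['pixels'][120:240,100:230],None,fx=3,fy=3);y=cv2.resize(a['pixels'][60:180,220:350],None,fx=3,fy=3)
cv2.imwrite('pics/g.png',np.hstack([x,y]))
E
```

```text
11.175 [576.2 217.5 325.6] yaw y deg 6.27 tilt [ 0.003   0.0011 -1.    ] grip 0.2817741752289126 49.23214316368103 q [0.36 0.3  0.23 1.49 0.   1.82] F [ 0.9 -0.4 -1.4]
rel units [-2.2373 -0.8479  0.0235]
```

View pics/g.png

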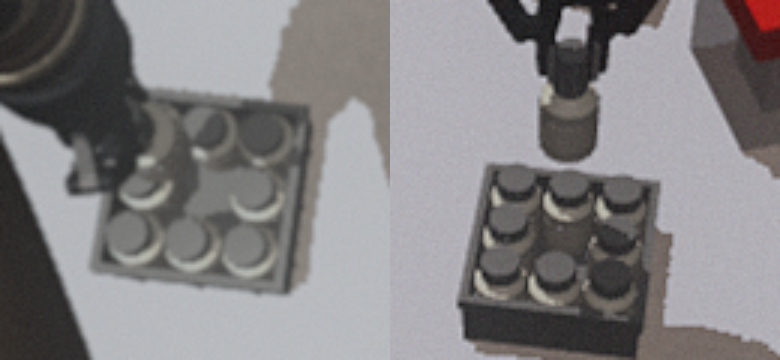

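The bottle hangs upright in the gripper at right-half (570,120), and all eight neighbours are standing in the crate. Next I carry it to the slot.

Request:
step_arm --steps '[{"wx": 0, "wy": 0, "wz": 0, "x": -0.15, "y": -0.057, "z": 0, "claw": 1}, {"wx": 0, "wy": 0, "wz": 0, "x": -0.24, "y": -0.091, "z": 0, "claw": 1}, {"wx": 0, "wy": 0, "wz": 0, "x": -0.24, "y": -0.091, "z": 0, "claw": 1}, {"wx": 0, "wy": 0, "wz": 0, "x": -0.24, "y": -0.091, "z": 0, "claw": 1}, {"wx": 0, "wy": 0, "wz": 0, "x": -0.25, "y": -0.095, "z": 0, "claw": 1}, {"wx": 0, "wy": 0, "wz": 0, "x": -0.25, "y": -0.095, "z": 0, "claw": 1}, {"wx": 0, "wy": 0, "wz": 0, "x": -0.24, "y": -0.091, "z": 0, "claw": 1}, {"wx": 0, "wy": 0, "wz": 0, "x": -0.24, "y": -0.091, "z": 0, "claw": 1}, {"wx": 0, "wy": 0, "wz": 0, "x": -0.24, "y": -0.091, "z": 0, "claw": 1}, {"wx": 0, "wy": 0, "wz": 0, "x": -0.147, "y": -0.055, "z": 0, "claw": 1}]'

```text
t: 12.52
position: [455.1, -247.7, 321.9]
ee_rot: [[-0.107, 0.994, -0.001], [0.994, 0.107, 0.0], [0.0, -0.001, -1.0]]
wrist_force: [0.7, 0.5, -1.2]
grip_width: 0.288
finger_force: 49.3
```

Request:
step_arm --steps '[{"wx": 0, "wy": 0, "wz": 0, "x": 0, "y": 0, "z": 0.02, "claw": 1}, {"wx": 0, "wy": 0, "wz": 0, "x": 0, "y": 0, "z": 0, "claw": 1}, {"wx": 0, "wy": 0, "wz": 0, "x": 0, "y": 0, "z": 0, "claw": 1}]'

```text
t: 12.9
position: [456.4, -244.9, 318.4]
ee_rot: [[-0.111, 0.994, -0.0], [0.994, 0.111, 0.0], [0.0, -0.0, -1.0]]
wrist_force: [-0.2, 0.4, -1.4]
grip_width: 0.287
finger_force: 49.3
```

```bash
python3 rel.py 456.5 -245.8 180; python3 ov.py e3.png
```

```text
12.9 [ 456.4 -244.9  318.4] yaw y deg 6.35 tilt [-3.e-04  3.e-04 -1.e+00] grip 0.2865490857568219 49.331461787223816 q [-0.49  0.11 -0.02  1.44  0.    0.97] F [-0.2  0.4 -1.4]
rel units [-4.700e-03  1.000e-04  6.919e-01]
13.0
```

View pics/e3.png

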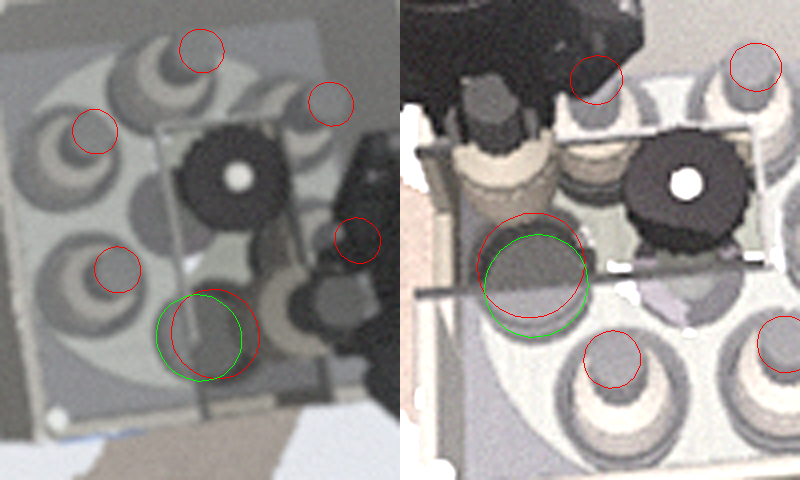

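The carousel and cup are unchanged and the bottle is held over the slot. I lower it in stages, watching the force.

Request:
step_arm --steps '[{"wx": 0, "wy": 0, "wz": 0, "x": -0.004, "y": 0, "z": 0.06, "claw": 1}, {"wx": 0, "wy": 0, "wz": 0, "x": 0, "y": 0, "z": 0.09, "claw": 1}, {"wx": 0, "wy": 0, "wz": 0, "x": 0, "y": 0, "z": 0.09, "claw": 1}, {"wx": 0, "wy": 0, "wz": 0, "x": 0, "y": 0, "z": 0.07, "claw": 1}, {"wx": 0, "wy": 0, "wz": 0, "x": 0, "y": 0, "z": 0.06, "claw": 1}, {"wx": 0, "wy": 0, "wz": 0, "x": 0, "y": 0, "z": 0.06, "claw": 1}, {"wx": 0, "wy": 0, "wz": 0, "x": 0, "y": 0, "z": 0.05, "claw": 1}, {"wx": 0, "wy": 0, "wz": 0, "x": 0, "y": 0, "z": 0, "claw": 1}]'

```text
t: 14.0
position: [456.0, -246.5, 221.7]
ee_rot: [[-0.109, 0.994, -0.001], [0.994, 0.109, 0.001], [0.001, -0.001, -1.0]]
wrist_force: [-0.8, 0.3, -1.3]
grip_width: 0.282
finger_force: 49.3
```

Request:
step_arm --steps '[{"wx": 0, "wy": 0, "wz": 0, "x": 0, "y": 0, "z": 0.05, "claw": 1}, {"wx": 0, "wy": 0, "wz": 0, "x": 0, "y": 0, "z": 0.05, "claw": 1}, {"wx": 0, "wy": 0, "wz": 0, "x": 0, "y": 0, "z": 0.05, "claw": 1}, {"wx": 0, "wy": 0, "wz": 0, "x": 0, "y": 0, "z": 0.03, "claw": 1}, {"wx": 0, "wy": 0, "wz": 0, "x": 0, "y": 0, "z": 0, "claw": 1}, {"wx": 0, "wy": 0, "wz": 0, "x": 0, "y": 0, "z": 0, "claw": 1}]'

```text
t: 14.75
position: [456.5, -246.7, 186.7]
ee_rot: [[-0.109, 0.994, 0.0], [0.994, 0.109, -0.0], [-0.0, 0.0, -1.0]]
wrist_force: [0.2, 0.2, -1.8]
grip_width: 0.283
finger_force: 49.3
```

```bash
python3 rel.py 456.5 -245.8 179
```

```text
14.75 [ 456.5 -246.7  186.7] yaw y deg 6.27 tilt [ 2.e-04 -2.e-04 -1.e+00] grip 0.2831613569039425 49.29033100605011 q [-0.5   0.14 -0.28  1.15 -0.    0.97] F [ 0.2  0.2 -1.8]
rel units [0.0043 0.0007 0.0384]
```

Request:
step_arm --steps '[{"wx": 0, "wy": 0, "wz": 0, "x": 0, "y": 0, "z": 0.015, "claw": 1}, {"wx": 0, "wy": 0, "wz": 0, "x": 0, "y": 0, "z": 0.015, "claw": 1}, {"wx": 0, "wy": 0, "wz": 0, "x": 0, "y": 0, "z": 0.003, "claw": 1}, {"wx": 0, "wy": 0, "wz": 0, "x": 0, "y": 0, "z": 0, "claw": 1}, {"wx": 0, "wy": 0, "wz": 0, "x": 0, "y": 0, "z": 0, "claw": 1}]'

```text
t: 15.38
position: [456.4, -246.6, 180.0]
ee_rot: [[-0.109, 0.994, 0.0], [0.994, 0.109, -0.0], [-0.0, 0.0, -1.0]]
wrist_force: [-0.1, -0.3, -1.8]
grip_width: 0.284
finger_force: 49.3
```

Request:
step_arm --steps '[{"wx": 0, "wy": 0, "wz": 0, "x": 0, "y": 0, "z": 0.005, "claw": 1}, {"wx": 0, "wy": 0, "wz": 0, "x": 0, "y": 0, "z": 0, "claw": 1}, {"wx": 0, "wy": 0, "wz": 0, "x": 0, "y": 0, "z": 0, "claw": 1}]'

```text
t: 15.75
position: [456.3, -246.6, 178.9]
ee_rot: [[-0.109, 0.994, -0.0], [0.994, 0.109, -0.0], [-0.0, -0.0, -1.0]]
wrist_force: [0.1, 0.3, -1.8]
grip_width: 0.285
finger_force: 49.3
```

Not on the floor yet, so I creep on in small steps.

Request:
step_arm --steps '[{"wx": 0, "wy": 0, "wz": 0, "x": 0, "y": 0, "z": 0.004, "claw": 1}, {"wx": 0, "wy": 0, "wz": 0, "x": 0, "y": 0, "z": 0, "claw": 1}, {"wx": 0, "wy": 0, "wz": 0, "x": 0, "y": 0, "z": 0, "claw": 1}]'

```text
t: 16.12
position: [456.3, -246.7, 178.4]
ee_rot: [[-0.109, 0.994, 0.0], [0.994, 0.109, -0.0], [-0.0, 0.0, -1.0]]
wrist_force: [-2.0, 0.6, 2.3]
grip_width: 0.285
finger_force: 49.6
```

Request:
step_arm --steps '[{"wx": 0, "wy": 0, "wz": 0, "x": 0, "y": 0, "z": 0.003, "claw": 1}, {"wx": 0, "wy": 0, "wz": 0, "x": 0, "y": 0, "z": 0, "claw": 1}, {"wx": 0, "wy": 0, "wz": 0, "x": 0, "y": 0, "z": 0, "claw": 1}]'

```text
t: 16.5
position: [456.3, -246.8, 178.0]
ee_rot: [[-0.109, 0.994, 0.0], [0.994, 0.109, -0.001], [-0.001, 0.0, -1.0]]
wrist_force: [-3.0, -0.5, 7.1]
grip_width: 0.29
finger_force: 50.1
```

Request:
step_arm --steps '[{"wx": 0, "wy": 0, "wz": 0, "x": 0, "y": 0, "z": -0.003, "claw": 1}, {"wx": 0, "wy": 0, "wz": 0, "x": 0, "y": 0, "z": 0, "claw": 0.6}, {"wx": 0, "wy": 0, "wz": 0, "x": 0, "y": 0, "z": 0, "claw": 0.5}, {"wx": 0, "wy": 0, "wz": 0, "x": 0, "y": 0, "z": 0, "claw": 0.45}, {"wx": 0, "wy": 0, "wz": 0, "x": 0, "y": 0, "z": 0, "claw": 0.45}, {"wx": 0, "wy": 0, "wz": 0, "x": 0, "y": 0, "z": 0, "claw": 0.45}, {"wx": 0, "wy": 0, "wz": 0, "x": 0, "y": 0, "z": -0.05, "claw": 0.45}, {"wx": 0, "wy": 0, "wz": 0, "x": 0, "y": 0, "z": -0.08, "claw": 0.45}, {"wx": 0, "wy": 0, "wz": 0, "x": 0, "y": 0, "z": -0.1, "claw": 0.45}, {"wx": 0, "wy": 0, "wz": 0, "x": 0, "y": 0, "z": -0.2, "claw": 0.45}]'

```text
t: 17.75
position: [455.9, -246.4, 265.0]
ee_rot: [[-0.109, 0.994, -0.001], [0.994, 0.109, 0.001], [0.001, -0.001, -1.0]]
wrist_force: [0.2, -0.1, 0.2]
grip_width: 0.548
finger_force: 0.0
```

Request:
step_arm --steps '[{"wx": 0, "wy": 0, "wz": 0, "x": 0.2, "y": 0, "z": -0.15, "claw": 0.45}, {"wx": 0, "wy": 0, "wz": 0, "x": 0.25, "y": 0, "z": 0, "claw": 0.45}, {"wx": 0, "wy": 0, "wz": 0, "x": 0.25, "y": 0, "z": 0, "claw": 0.45}, {"wx": 0, "wy": 0, "wz": 0, "x": 0.2, "y": 0, "z": 0, "claw": 0.45}, {"wx": 0, "wy": 0, "wz": 0, "x": 0, "y": 0, "z": 0, "claw": 0.45}, {"wx": 0, "wy": 0, "wz": 0, "x": 0, "y": 0, "z": 0, "claw": 0.45}]'

```text
t: 18.5
position: [436.9, -67.8, 295.1]
ee_rot: [[-0.11, 0.994, 0.001], [0.994, 0.11, -0.001], [-0.001, 0.001, -1.0]]
wrist_force: [-0.0, -0.5, -0.3]
grip_width: 0.553
finger_force: 0.0
```

```bash
python3 - <<'E'
from ang import *
t=np.radians(180+Y); S=K+80*np.array([np.cos(t),np.sin(t)])
for n in('top','scene'):
    f=grab_frame(n); vv,uu=np.mgrid[:384,:512]; D=f['depth']
    W=np.stack([(uu-f['cx'])/f['fx'],-(vv-f['cy'])/f['fy'],-np.ones_like(D)],-1)*D[...,None]@np.array(f['orientation']).T+f['xyz']
    m=(np.hypot(W[...,0]-S[0],W[...,1]-S[1])<26)&(W[...,2]>118)&(W[...,2]<132)
    P=W[m]; print(n,m.sum(),'cap mean',P.mean(0).round(1),'slot',S.round(1),'z',np.percentile(P[:,2],[10,50,90]).round(1))
    # caps of the other bottles: grey level inside/outside predicted circles vs. earlier picture
    cv2.imwrite(f'pics/{n}_end.png',f['pixels'])
# carousel shift vs the settled picture before loading (phase correlation on left, unobstructed bottles)
import subprocess; subprocess.run(['python3','ov.py','e4.png'])
p,q=[cv2.imread('pics/'+s,0).astype(np.float32) for s in('e2.png','e4.png')]
for n,(x0,x1,y0,y1) in{'caps left':(10,140,90,340),'scene lower':(560,690,330,470)}.items(): print(n,cv2.phaseCorrelate(p[y0:y1,x0:x1].copy(),q[y0:y1,x0:x1].copy()))
E
python3 rel.py 456.5 -245.8 179
```

```text
18.55 [436.9 -68.2 294.8] yaw y deg 6.24 tilt [ 1.1e-03 -5.0e-04 -1.0e+00] grip 0.553834839193349 0.0 q [-0.15 -0.03 -0.22  1.38 -0.    1.31] F [0.5 0.5 0.2]
rel units [-8.929e-01  1.000e-04  5.795e-01]<stdin>:7: RuntimeWarning: Mean of empty slice.
  ret = um.true_divide(
Traceback (most recent call last):
IndexError: index -1 is out of bounds for axis 0 with size 0
```

Run:
```python
from ang import *
t=np.radians(180+Y); S=K+80*np.array([np.cos(t),np.sin(t)])
for n in('top','scene'):
    f=grab_frame(n); vv,uu=np.mgrid[:384,:512]; D=f['depth']
    W=np.stack([(uu-f['cx'])/f['fx'],-(vv-f['cy'])/f['fy'],-np.ones_like(D)],-1)*D[...,None]@np.array(f['orientation']).T+f['xyz']
    m=(np.hypot(W[...,0]-S[0],W[...,1]-S[1])<26)&(W[...,2]>60)
    c=m&(W[...,2]>105)
    print(n,m.sum(),c.sum(),'z pct',np.percentile(W[m][:,2],[5,25,50,75,95]).round(0),'cap px mean',W[c].mean(0).round(1) if c.any() else None,'slot',S.round(1))
    u,v=proj(f,[*S,127]); g=cv2.cvtColor(f['pixels'],cv2.COLOR_BGR2GRAY); print('at',round(u,1),round(v,1),'depth z',W[int(v),int(u)].round(1)); print(g[int(v)-9:int(v)+10:1,int(u)-9:int(u)+10].tolist() if n=='scene' else '')
import subprocess; subprocess.run(['python3','ov.py','e4.png'])
p,q=[cv2.imread('pics/'+s,0).astype(np.float32) for s in('e2.png','e4.png')]
for n,(x0,x1,y0,y1) in{'caps left':(10,140,90,340),'scene lower':(560,690,330,470)}.items(): print(n,cv2.phaseCorrelate(p[y0:y1,x0:x1].copy(),q[y0:y1,x0:x1].copy()))
```

```text
Traceback (most recent call last):
IndexError: index -1 is out of bounds for axis 0 with size 0
```

Request:
step_arm --steps '[{"wx": 0, "wy": 0, "wz": 0, "x": 0.25, "y": 0, "z": 0, "claw": 0.45}, {"wx": 0, "wy": 0, "wz": 0, "x": 0.25, "y": 0, "z": 0, "claw": 0.45}, {"wx": 0, "wy": 0, "wz": 0, "x": 0.25, "y": 0, "z": 0, "claw": 0.45}, {"wx": 0, "wy": 0, "wz": 0, "x": 0.25, "y": 0, "z": 0, "claw": 0.45}, {"wx": 0, "wy": 0, "wz": 0, "x": 0, "y": 0, "z": 0, "claw": 0.45}, {"wx": 0, "wy": 0, "wz": 0, "x": 0, "y": 0, "z": 0, "claw": 0.45}]'

```text
t: 19.35
position: [415.2, 130.5, 294.0]
ee_rot: [[-0.109, 0.994, -0.0], [0.994, 0.109, -0.001], [-0.001, -0.0, -1.0]]
wrist_force: [-0.2, 0.1, -0.4]
grip_width: 0.552
finger_force: 0.0
```

Run:
```python
from ang import *
t=np.radians(180+Y); S=K+80*np.array([np.cos(t),np.sin(t)])
for n in('top','scene'):
    f=grab_frame(n); vv,uu=np.mgrid[:384,:512]; D=f['depth']
    W=(np.stack([(uu-f['cx'])/f['fx'],-(vv-f['cy'])/f['fy'],-np.ones(D.shape)],-1)*D[...,None])@np.array(f['orientation']).T+f['xyz']
    u,v=proj(f,[*S,127]); m=(np.hypot(uu-u,vv-v)<14)
    r=np.hypot(W[...,0]-S[0],W[...,1]-S[1]); print(n,(round(u),round(v)),'centre',W[round(v),round(u)].round(1),'z pct',np.percentile(W[m][:,2],[5,25,50,75,95]).round(0))
    c=m&(W[...,2]>112)&(W[...,2]<131)&(r<30); print(c.sum(),W[c].mean(0).round(1) if c.any() else None,'slot',S.round(1))
import subprocess; subprocess.run(['python3','ov.py','e4.png'])
p,q=[cv2.imread('pics/'+s,0).astype(np.float32) for s in('e2.png','e4.png')]
for n,(x0,x1,y0,y1) in{'caps left':(10,140,90,340),'scene lower':(560,690,330,470)}.items(): print(n,cv2.phaseCorrelate(p[y0:y1,x0:x1].copy(),q[y0:y1,x0:x1].copy()))
```

```text
19.55
top (367, 226) centre [ 455.9 -245.5  126.9] z pct [ 13.  25.  61. 101. 128.]
130 [ 454.3 -240.1  125.2] slot [ 456.5 -245.8]
scene (215, 305) centre [ 457.4 -246.3  125.7] z pct [  9.  22.  80. 116. 126.]
166 [ 455.4 -245.2  123.8] slot [ 456.5 -245.8]
caps left ((0.4906420192072716, -0.1817665585195556), 0.6569420704029224)
scene lower ((0.06822888477829281, 0.09015915086615678), 0.4044386691026727)
```

```bash
python3 -c "
from workcell import manip; print(manip.hand_in())"
```

```text
the job is handed in; nothing more can be done
None
```

The job is handed in at about 20 s of the 64 s: the carousel was pinched to a stop and turned to bring its empty cup into the slot (to about 1–2° by camera). The tall-capped bottle now stands on the cup's floor, its cap top measured at 126–127 mm at the slot position, and the eight neighbours were still standing in the crate after the lift.

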